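# Clear and zero the dial scale on a flute-repair bench

### The arm

A 7-joint arm with a two-finger parallel gripper is mounted at the origin on the work surface. World frame = base frame: x ahead of the robot, y to its left, z up, the work surface at z = 0. Lengths are in m, angles in rad, forces in N, time in s.
With the tool pointing down it reaches from about 0.425 to 0.825 m from the base axis. Payload 3.6 kg.
Tool frame: the origin (TCP) lies where the fingers leave the gripper's body, on its centre line; the fingertips stand 73 mm ahead of it and the grasp point (between the pads) lies 54 mm ahead of it; x points along the fingers, y is the direction in which the jaws open and shut, and the axes are right-handed (so a half turn about x gives the same grasp; the last joint's range is limited). The gripper opens to 85 mm and grips with 20 to 120 N. Pads are 22 mm wide; open, the fingers measure 114 mm over their backs; the gripper's body (76 mm by 85 mm) begins 54 mm behind the grasp point. The pads swing forward as they close: fully open they stand 13 mm farther back than shut.
Start: joints at [-1.29, 0.615, -0.013, 1.423, 0.008, 1.103, -0.04], TCP at [0.197, 0.619, 0.304] pointing down, gripper open.
Joint ranges: [-3.12, 3.12], [-0.3, 2.06], [-1.34, 1.32], [0.26, 2.42], [-1.36, 4.5], [0.01, 1.98], [-2.84, 2.84]. Speed limits (rad/s): [2.79, 2.79, 3.14, 3.14, 3.14, 3.14, 3.14].

### API

Orientations are given as a unit quaternion [x, y, z, w].
In Python, from station import arm, snapshot, camera_info, ticket gives the robot as it stands. Calls block until the motion is done:
- arm.movep(position, orientation): joint-space move of the TCP to a pose.
- arm.line_to(position, velocity=0.15, ori=None): straight line of the TCP; ori=None keeps the orientation; velocity is the mean speed in m/s.
- arm.move_j(angles): joint-space move.
- arm.move_gripper(opening, effort=None): opening from 0.0 (shut) to 1.0 (fully open); effort is the grip in N (None keeps the last); returns when the fingers have stopped.
- arm.pause(seconds).
- arm.ik(position, orientation): joint angles nearest the present ones, or None.
- snapshot(name): name is "scene" or "top"; returns the picture (480x640x3 uint8, blue, green, red); there is no depth.
- camera_info(name): a dict with "fx", "fy", "cx", "cy" (pixels), "R" (3x3) and "t" (3): a world point X has camera coordinates R X + t. Camera axes: x right, y down, z forward; pixel columns grow to the right and rows downward; lengths in m; the calibration is good to about 2 mm. A picture is of the moment at which its call begins. camera_info takes no time and is no camera call.
A pose or a line that the arm cannot do raises arm.MotionError and nothing moves.
- ticket.finish_job(): hands the job in, once; it reports no verdict.
Readings, each from a call of its own:
- arm.read_time(): time.
- arm.read_joint_positions(): joint angles.
- arm.read_dq(): joint speeds.
- arm.read_effort(): joint torques, N m.
- arm.read_tool_pos(): TCP position.
- arm.read_eef_rot(): TCP orientation.
- arm.read_ft_force(): force on the tool from outside, world axes, zero at the start.
- arm.read_wrist_torque(): the same for the moment, N m.
- arm.read_opening(): opening from 0.0 (shut) to 1.0 (fully open).
Only numpy, scipy, OpenCV 4.12 (cv2) and the standard library are available. Lean on these libraries where they do the work, as an engineer would, in place of code of your own. Each camera call takes 0.05 s, during which the arm holds its last target. There are 200 camera calls.

### The job

The dial scale was left with two glass jars of small parts on its pan. First put both jars away, each set down gently (not dropped) and standing upright in an empty cell of its own in the divided crate, leaving the low pots already there in their cells. Then, with the pan empty, turn the round bezel of the dial until its red zero mark lines up with the black pointer to within half a small division, and let go.

Things in the scene. Friction and masses are not known exactly. Their poses are not given: they have to be found in the camera images.
- jar_red: Parts jar: clear glass, white paper band, red screw cap; 38 mm diameter, 90 mm tall, 110-200 g. Origin: centre of its underside; z up its axis. Starts upright on the scale's pan.
- jar_yellow: The same jar with a yellow cap. Starts upright on the pan beside the other (axes about 72 mm apart, along the scale's x).
- scale: Blue dial scale fixed to the bench: housing 170 (x) by 310 (y) mm, top face 55 mm up. Origin: centre of its underside. Towards its -y end is a square steel pan, 150 mm, on a spring (sinks 3 to 7 mm under the jars); towards its +y end the round dial with its bezel, lying flat, facing up.
- pan_top (a point): Centre of the pan's top face, 75 mm above the bench when empty.
- bezel_grip (a point): On the bezel's vertical axis, 68 mm above the bench. The bezel is a round aluminium cup, 68 mm outer diameter, standing 20 mm above the housing (rim at 76 mm); grip it across its outside, in any direction. The white dial face turns with it: 30 divisions of 12 degrees (0.21 rad). x of this frame points to the red mark.
- bezel (a joint): Angle of bezel and dial face, rad, growing clockwise seen from above; turns -3.1 to 3.1 with slight friction and stays where left. At 0 the red zero mark points along the scale's +x, under the pointer of the empty scale.
- pointer (a joint): Angle of the black pointer in the dial, rad, clockwise from the scale's +x; geared to the pan: 0 with the pan empty, about 0.7 to 1.4 with the jars on. The dial reads pointer minus bezel.
- zero_mark (a point): Broad red zero mark on the dial face, 22 mm from the bezel's axis; repeated as a red bar on the rim.
- pointer_tip (a point): Tip region of the black pointer, 22 mm from the same axis.
- crate: Plywood crate fixed to the bench, 127 (x) by 188 (y) by 45 mm high, walls and dividers 5 mm, floor 5 mm thick: 2 cells along x by 3 along y, 56 mm square inside. Origin: centre of its underside.
- cell0 (a point): Centre of the floor of a crate cell (near row, -y end; near = -x of the crate), 5 mm above the bench. Holds a low pot.
- cell1 (a point): Centre of the floor of a crate cell (near row, middle; near = -x of the crate), 5 mm above the bench. Empty.
- cell2 (a point): Centre of the floor of a crate cell (near row, +y end; near = -x of the crate), 5 mm above the bench. Holds a low pot.
- cell3 (a point): Centre of the floor of a crate cell (far row, -y end; near = -x of the crate), 5 mm above the bench. Empty.
- cell4 (a point): Centre of the floor of a crate cell (far row, middle; near = -x of the crate), 5 mm above the bench. Holds a low pot.
- cell5 (a point): Centre of the floor of a crate cell (far row, +y end; near = -x of the crate), 5 mm above the bench. Empty.
- pot0: Low green pot, 48 mm diameter, 38 mm tall, standing in cell0. Origin: centre of its underside.
- pot2: Low white pot, 48 mm diameter, 38 mm tall, standing in cell2. Origin: centre of its underside.
- pot4: Low blue pot, 48 mm diameter, 38 mm tall, standing in cell4. Origin: centre of its underside.
There are look-alikes about, which are no part of the job. Of the things like the pot4, leave any that is pink; of the rest the smaller one is meant.

How it is judged:
On the way, in this order (a step that is already met when the one before it is completed fails the run):
1. both jars stand upright on the floor of empty crate cells, one per cell, released ((horizontal distance between jar_red and cell0 below 0.017 m or horizontal distance between jar_red and cell1 below 0.017 m or horizontal distance between jar_red and cell2 below 0.017 m or horizontal distance between jar_red and cell3 below 0.017 m or horizontal distance between jar_red and cell4 below 0.017 m or horizontal distance between jar_red and cell5 below 0.017 m) and z of each of jar_red, jar_yellow in the frame of crate below 0.01 m and angle between each of jar_red, jar_yellow's own z axis and vertical below 0.12 rad and linear speed of each of jar_red, jar_yellow below 0.03 m/s and contact force between each of jar_red, jar_yellow and the fingers below 0.05 N and (horizontal distance between jar_yellow and cell0 below 0.017 m or horizontal distance between jar_yellow and cell1 below 0.017 m or horizontal distance between jar_yellow and cell2 below 0.017 m or horizontal distance between jar_yellow and cell3 below 0.017 m or horizontal distance between jar_yellow and cell4 below 0.017 m or horizontal distance between jar_yellow and cell5 below 0.017 m)), for 0.2 s.
2. the empty scale's dial is turned so that its red zero mark is under the pointer (value of joint bezel between -0.1 and 0.1 rad and value of joint pointer between -0.05 and 0.05 rad), for 0.2 s.
At the end, for the whole second after the job is handed in: Jars released, at rest on the crate floor, upright (0.12 rad), one per cell (axis within 17 mm of a cell centre: all the play there is); pots still on their cell floors; pan empty (pointer within 0.05 rad of rest); bezel still, zero mark within 0.10 rad (half a division) of the pointer (all of step 1 and all of step 2 and velocity of joint bezel between -0.05 and 0.05 rad/s and z of each of pot0, pot2, pot4 in the frame of crate below 0.012 m); the robot touches nothing.
It fails at once if a jar is dropped (falls free of the fingers at over 0.6 m/s) ((contact force between jar_red and the fingers below 0.05 N and linear speed of jar_red above 0.6 m/s) or (contact force between jar_yellow and the fingers below 0.05 N and linear speed of jar_yellow above 0.6 m/s)).
It fails at once if a jar is tipped over (angle between any of jar_red, jar_yellow's own z axis and vertical above 0.8 rad).
It fails at once if a low pot is taken out of its cell (distance of any of pot0, pot2, pot4 from where it was at the start of the episode above 0.03 m).
It also fails if it takes over 72 s, if anything falls off the work surface, if the arm or the gripper's body presses on something with over 40 N, if the wrist force passes 120 N, or if a joint passes its speed limit or range.

## Working session

There is one attempt and no reset: what is moved stays moved. The work goes in short steps, each a Python script; the robot and the scene stay as the last script left them, time stands still between calls to the robot, and variables do not carry over. Pictures are saved under pics/ and viewed, about 8 in all and at most 12, crops included, and the job is handed in when it is done.

```bash
mkdir -p pics; ls
python3 - <<'E'
from station import arm, snapshot, camera_info
import cv2
for n in ("scene","top"):
    cv2.imwrite(f"pics/{n}0.png",snapshot(n)); print(n,camera_info(n))
print(arm.read_tool_pos(),arm.read_eef_rot(),arm.read_time(),arm.read_opening())
E
```

```text
pics
scene {'fx': 547.9236461968098, 'fy': 547.9236461968098, 'cx': 323.18989601775985, 'cy': 243.6724490772622, 'R': array([[-0.81697478,  0.57626663,  0.02165602],
       [ 0.37765332,  0.56302533, -0.73510574],
       [-0.4358098 , -0.59238438, -0.6776065 ]]), 't': array([ 0.465324  , -0.12895992,  1.45077204])}
top {'fx': 465.20112318154173, 'fy': 465.20112318154173, 'cx': 313.8059810151383, 'cy': 249.22203675436097, 'R': array([[ 3.92105773e-03, -9.99991465e-01,  1.30189360e-03],
       [-9.79023273e-01, -4.10404679e-03, -2.03707112e-01],
       [ 2.03710716e-01, -4.75836785e-04, -9.79031010e-01]]), 't': array([-0.0384394 ,  0.55940295,  0.79673072])}
[0.19675115 0.61894935 0.30284668] [ 0.1075629   0.69886592 -0.10921564  0.69863338] 0.1 1.0035603572304526
```

View pics/scene0.png

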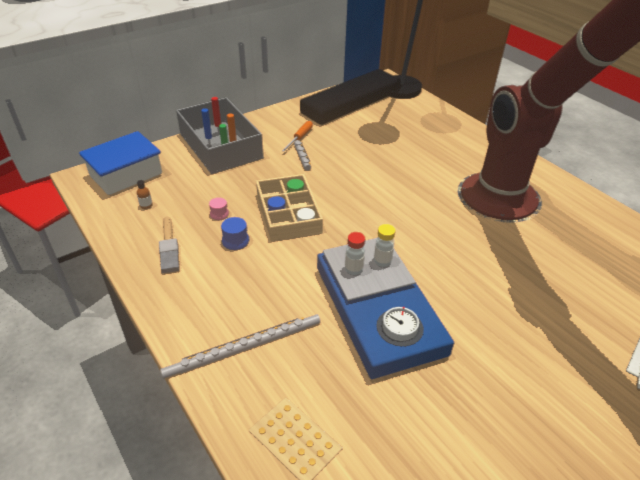

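View pics/top0.png

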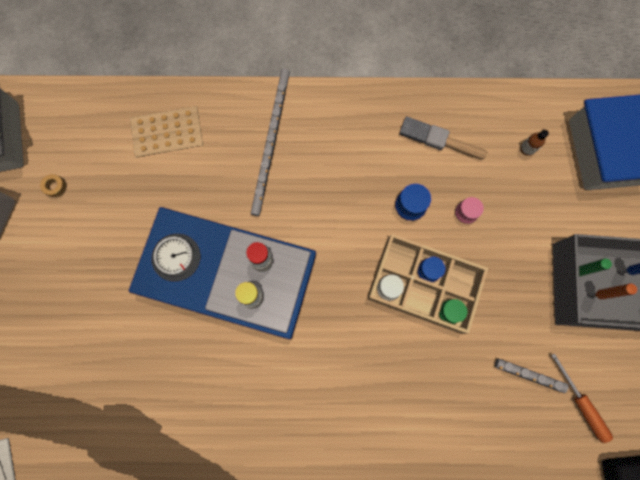

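The scene view shows the jars on the pan (red cap ~(356,240), yellow ~(386,232)), the dial ~(400,322) and the crate ~(290,207). In the top view the crate is ~(428,284), the dial ~(174,256), and the caps are ~(258,253) and (247,293). Next: blobs, plus an enlarged crop for the crate corners and dial.

```bash
cat > h.py <<'E'
import cv2, numpy as np
from station import arm, snapshot, camera_info
from scipy.spatial.transform import Rotation as Rn
CI={n:camera_info(n) for n in("scene","top")}
def ray(n,p):
    c=CI[n];R=np.array(c["R"]);C=-R.T@c["t"]
    return C,R.T@np.array([(p[0]-c["cx"])/c["fx"],(p[1]-c["cy"])/c["fy"],1.])
def plane(n,p,z):
    C,d=ray(n,p);return C+d*(z-C[2])/d[2]
def tri(ps,pt):
    A=[];b=[]
    for n,p in(("scene",ps),("top",pt)):
        C,d=ray(n,p);d/=np.linalg.norm(d);M=np.eye(3)-np.outer(d,d);A.append(M);b.append(M@C)
    A=np.vstack(A);b=np.hstack(b);x=np.linalg.lstsq(A,b,rcond=None)[0];return x,np.linalg.norm(A@x-b)
def proj(n,X):
    c=CI[n];v=np.array(c["R"])@X+c["t"];return np.array([c["fx"]*v[0]/v[2]+c["cx"],c["fy"]*v[1]/v[2]+c["cy"]])
def blob(im,lo,hi,box,smin=110,vmin=60):
    h=cv2.cvtColor(im,cv2.COLOR_BGR2HSV);m=cv2.inRange(h,(lo,smin,vmin),(hi,255,255))
    if lo==0:m|=cv2.inRange(h,(172,smin,vmin),(180,255,255))
    k=np.zeros_like(m);x0,y0,x1,y1=box;k[y0:y1,x0:x1]=m[y0:y1,x0:x1]
    cs=cv2.findContours(k,0,2)[0];c=max(cs,key=cv2.contourArea)
    return cv2.minEnclosingCircle(c),cv2.boundingRect(c),cv2.contourArea(c),c
def down(a):  # tool x down, jaw direction (tool y) at world angle a
    y=np.array([np.cos(a),np.sin(a),0]);x=np.array([0,0,-1.]);return Rn.from_matrix(np.c_[x,y,np.cross(x,y)]).as_quat()
E
python3 - <<'E'
from h import *
s=cv2.imread("pics/scene0.png");t=cv2.imread("pics/top0.png")
print("down(.)check start rot", Rn.from_quat(arm.read_eef_rot()).as_matrix().round(2).tolist())
for nm,lo,hi,bs,bt in(("red",0,6,(335,225,370,255),(240,235,280,275)),("yel",22,35,(372,220,400,245),(230,275,270,312))):
    S=blob(s,lo,hi,bs);T=blob(t,lo,hi,bt);print(nm,S[:3],T[:3])
    print(tri(S[0][0],T[0][0]))
def crop(im,x0,y0,x1,y1,k):return cv2.resize(im[y0:y1,x0:x1],None,fx=k,fy=k,interpolation=cv2.INTER_CUBIC)
a=crop(t,365,232,490,334,3.2);b=crop(s,250,170,330,242,5);c=crop(t,145,228,205,286,4.5);d=crop(s,375,300,425,345,5)
C=np.zeros((600,800,3),np.uint8)
for im,(x,y) in((a,(0,0)),(b,(400,0)),(c,(0,335)),(d,(400,370))):C[y:y+im.shape[0],x:x+im.shape[1]]=im[:600-y,:800-x]
cv2.imwrite("pics/crops1.png",C)
E
```

```text
down(.)check start rot [[-0.0, 0.3, 0.95], [-0.0, 0.95, -0.3], [-1.0, -0.0, 0.0]]
red (((355.8006896972656, 239.68881225585938), 8.6290283203125), (348, 232, 17, 17), 201.5) (((256.79412841796875, 252.55882263183594), 10.808662414550781), (246, 242, 22, 22), 337.0)
(array([0.53410529, 0.05625999, 0.15266781]), np.float64(0.0004990535246560375))
yel (((386.1585388183594, 230.98780822753906), 9.332754135131836), (378, 224, 18, 17), 216.5) (((246.5, 292.5), 11.068072319030762), (236, 282, 22, 22), 352.0)
(array([0.46866572, 0.07075731, 0.15416557]), np.float64(0.00016750890889246004))
```

View pics/crops1.png

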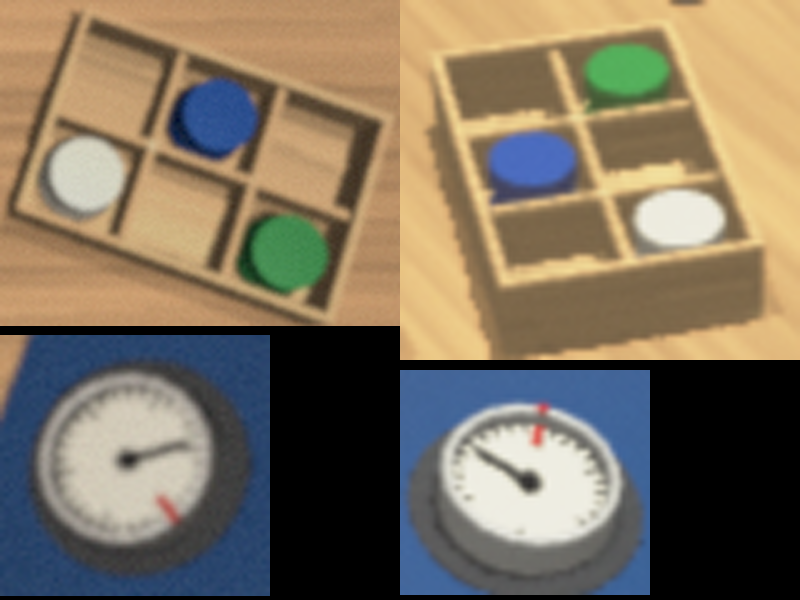

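The crops give the crate rim corners in both views. White and green pots are in the near row, blue in the far middle. The dial's pointer is right of centre in the top view and its red mark is lower right, about 2.3 rad clockwise of scale +x. Next I triangulate these and plan the reach.

Run:
```python
from h import *
T=np.array([(80,12),(390,118),(328,320),(14,212)])/3.2+[365,232]
S=(np.array([(503,285),(437,57),(668,28),(760,243)])-[400,0])/5+[250,170]
P=[]
for s,t in zip(S,T):
    x,e=tri(s,t);P.append(plane("top",t,.045));print(x.round(4),round(e,4),P[-1].round(4))
P=np.array(P);c=P.mean(0);ey=(P[0]-P[1]+P[3]-P[2]);ey/=np.linalg.norm(ey);ex=np.array([ey[1],-ey[0],0])
print("crate",c,"yaw",np.arctan2(ex[1],ex[0]),[np.linalg.norm(P[i]-P[i-1]) for i in range(4)])
for i in(1,3,5):print(i,c[:2]+ex[:2]*.0305*(1 if i>2 else -1)+ey[:2]*.061*(i%3-1))
d=tri((401,321),(172.8,255.3));print("dial",d, plane("top",(172.8,255.3),.076),plane("scene",(401,321),.076))
for p in((356.8-1,239.7),):pass
a0=-.218
for nm,xy,z,a in(("red",(.534,.056),.194,a0+np.pi/2),("yel",(.468,.071),.194,a0+np.pi/2),("c3",(.55,-.3),.13,a0+np.pi/2),("c5",(.56,-.17),.13,a0+np.pi/2)):
    for k in(0,np.pi):
        q=arm.ik([*xy,z],down(a+k));print(nm,k,None if q is None else np.round(q,2))
for a in np.arange(-3.1,3.2,.4):
    q=arm.ik([d[0][0],d[0][1],.125],down(a));print("bez",round(a,2),None if q is None else np.round(q,2))
```

```text
[ 0.5907 -0.1808  0.0415] 0.0024 [ 0.5886 -0.179   0.045 ]
[ 0.5265 -0.3575  0.0393] 0.0017 [ 0.5264 -0.3563  0.045 ]
[ 0.4112 -0.3156  0.0366] 0.0006 [ 0.4113 -0.3132  0.045 ]
[ 0.4731 -0.1398  0.0408] 0.0028 [ 0.4712 -0.1379  0.045 ]
crate [ 0.49937902 -0.24659698  0.045     ] yaw -0.3335096581377772 [np.float64(0.12433646010260849), np.float64(0.1878790211344658), np.float64(0.1229349006610835), np.float64(0.1852249889881052)]
1 [ 0.47055959 -0.23661246]
3 [ 0.5082294  -0.31422035]
5 [ 0.54816748 -0.19894264]
dial (array([0.54448929, 0.21739139, 0.07188109]), np.float64(0.0002832051028741728)) [0.54355293 0.21626585 0.076     ] [0.54728086 0.21954238 0.076     ]
red 0 [-0.16  0.58  0.02  1.88 -0.02  0.68  1.23]
red 3.141592653589793 [-0.58  0.67  0.69  1.89 -0.59  0.79 -1.35]
yel 0 [-0.21  0.51  0.02  2.05 -0.02  0.59  1.17]
yel 3.141592653589793 [-0.63  0.58  0.65  2.06 -0.56  0.68 -1.4 ]
c3 0 [ 0.44  0.78  0.04  1.66 -0.05  0.7   1.86]
c3 3.141592653589793 [ 0.12  0.86  0.61  1.67 -0.64  0.82 -0.77]
c5 0 [ 0.24  0.73  0.02  1.79 -0.03  0.62  1.64]
c5 3.141592653589793 [-0.03  0.
[... 173 characters left out ...]
 -1.1   1.08 -1.74]
bez -1.9 [-1.01  1.05  1.13  1.8  -1.1   1.08 -1.34]
bez -1.5 [-0.76  0.81  0.57  1.8  -0.63  0.72 -1.34]
bez -1.1 [-0.71  0.79  0.49  1.8  -0.55  0.69 -1.01]
bez -0.7 [-0.66  0.78  0.4   1.79 -0.46  0.67 -0.69]
bez -0.3 [-0.61  0.76  0.32  1.79 -0.37  0.65 -0.38]
bez 0.1 [-0.56  0.75  0.24  1.79 -0.28  0.63 -0.06]
bez 0.5 [-0.51  0.75  0.16  1.79 -0.18  0.62  0.25]
bez 0.9 [-0.46  0.74  0.07  1.79 -0.08  0.62  0.56]
bez 1.3 [-0.41  0.74 -0.01  1.79  0.01  0.62  0.87]
bez 1.7 [-0.36  0.74 -0.1   1.78  0.11  0.62  1.18]
bez 2.1 [-0.31  0.75 -0.18  1.78  0.21  0.63  1.49]
bez 2.5 [-0.24  0.76 -0.3   1.78  0.33  0.65  1.78]
bez 2.9 [-0.17  0.77 -0.4   1.78  0.44  0.68  2.08]
```

```bash
cat >> h.py <<'E'
def touchdown(xy,z0,zmin,thr=3.,step=.002):
    f0=arm.read_ft_force()[2];z=z0
    while z>zmin:
        z-=step;arm.line_to([*xy,z],velocity=.04)
        f=arm.read_ft_force()[2]-f0
        if f>thr:break
    return z,f
def pick(xy,ang,z=.186):
    q=down(ang);arm.movep([*xy,.30],q);arm.line_to([*xy,z],velocity=.15)
    arm.move_gripper(0.,effort=40);print("grip",arm.read_opening(),arm.read_ft_force())
    arm.line_to([*xy,.20],velocity=.05);arm.line_to([*xy,.30],velocity=.2);print("lift",arm.read_opening(),arm.read_ft_force(),arm.read_time())
E
python3 - <<'E'
from h import *
pick((.534,.056),-.218+np.pi/2)
cv2.imwrite("pics/s1.png",snapshot("scene"));cv2.imwrite("pics/t1.png",snapshot("top"))
arm.movep([.548,-.199,.30],down(-.333+np.pi/2))
s=snapshot("scene");t=snapshot("top");print(arm.read_tool_pos(),arm.read_time())
cv2.imwrite("pics/2.png",np.hstack([cv2.resize(s[60:360,120:520],None,fx=1,fy=1),t[100:400,240:640]]))
E
```

```text
grip 0.42468281980233075 [ 0.46378803 -0.63355506  0.34340949]
lift 0.4210459899037737 [-0.58176447 -0.21050251 -2.08986349] 4.9417
[ 0.54882036 -0.19585436  0.29975332] 6.1417
```

View pics/2.png

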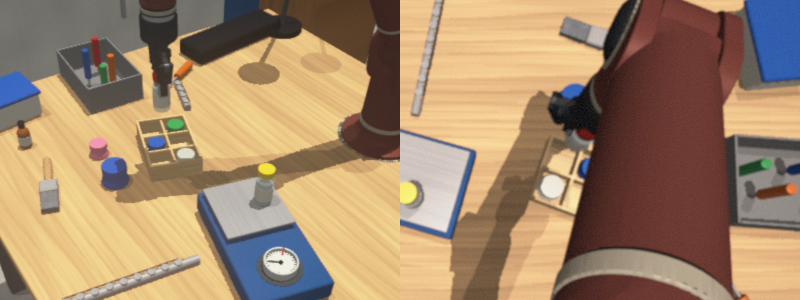

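The red jar is held upright above the crate (scene crop ~(160,95)), with the yellow one still on the pan. Lowering it now.

Run:
```python
from h import *
xy=(.548,-.199)
arm.line_to([*xy,.15],velocity=.15);arm.pause(.3);print(arm.read_tool_pos(),arm.read_ft_force())
s=snapshot("scene");cv2.imwrite("pics/3.png",cv2.resize(s[130:270,200:360],None,fx=4,fy=4,interpolation=2))
print(touchdown(xy,.134,.112),arm.read_tool_pos(),arm.read_ft_force(),arm.read_time())
cv2.imwrite("pics/3b.png",cv2.resize(snapshot("scene")[130:270,200:360],None,fx=4,fy=4,interpolation=2))
```

```text
[ 0.54820766 -0.19906673  0.15055521] [-0.10466528 -0.25941648 -1.81446236]
(0.12, np.float64(7.35243003913457)) [ 0.54836507 -0.19920344  0.12090672] [-1.47018752 -0.40144367  5.19493503] 9.7417
```

View pics/3b.png

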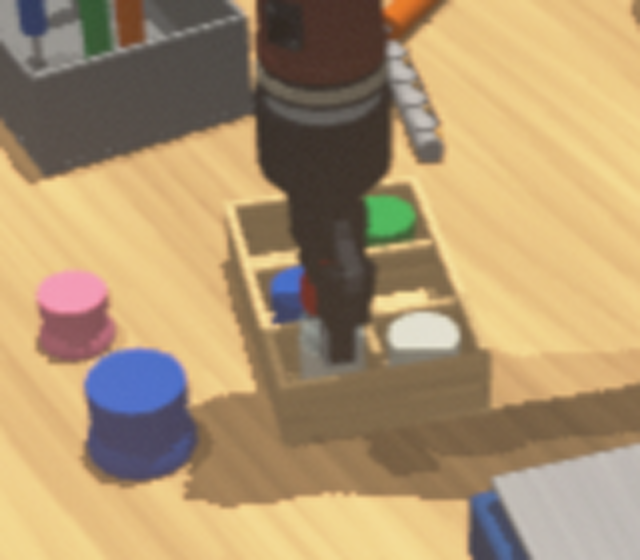

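The jar stands inside the far +y cell (crop ~(330,345)) and contact came at the expected height of 0.120. I release it and fetch the yellow one.

Run:
```python
from h import *
arm.move_gripper(.8);arm.pause(.2);print(arm.read_ft_force())
arm.line_to([.548,-.199,.30],velocity=.2)
arm.move_gripper(1.)
# remaining jar: pan has risen ~2 mm
pick((.468,.071),-.218+np.pi/2,z=.188)
s=snapshot("scene");t=snapshot("top");cv2.imwrite("pics/s4.png",s);cv2.imwrite("pics/t4.png",t)
T=blob(t,0,6,(380,180,440,300));S=blob(s,0,6,(255,180,300,240));print(S[:3],T[:3],tri(S[0][0],T[0][0]),plane("top",T[0][0],.093))
xy=(.508,-.314)
arm.movep([*xy,.30],down(-.333+np.pi/2));arm.line_to([*xy,.15],velocity=.15);arm.pause(.3)
print(arm.read_tool_pos(),arm.read_ft_force(),arm.read_time())
a=cv2.resize(t[225:340,360:495],None,fx=3.2,fy=3.2,interpolation=2)
b=cv2.resize(snapshot("scene")[120:250,230:350],None,fx=3,fy=3,interpolation=2)
h=max(a.shape[0],b.shape[0]);p=lambda i:cv2.copyMakeBorder(i,0,h-i.shape[0],0,0,0)
cv2.imwrite("pics/4.png",np.hstack([p(a),p(b)]))
```

```text
[0.39253723 0.16885454 0.31895365]
grip 0.4245108047330091 [ 0.1562249  -0.13797194  0.27957386]
lift 0.4255737953403824 [-0.54815935  0.21650558 -2.35719466] 15.3083
(((282.03436279296875, 201.62213134765625), 7.546816349029541), (275, 196, 15, 13), 137.5) (((406.5, 252.5), 10.606701850891113), (396, 243, 22, 20), 302.5) (array([ 0.54811691, -0.20016151,  0.08586275]), np.float64(0.0005896867787432678)) [ 0.54699071 -0.19900775  0.093     ]
[ 0.50816037 -0.31414505  0.15056567] [-0.13685472 -0.68822219 -1.00372807] 18.3
```

View pics/4.png

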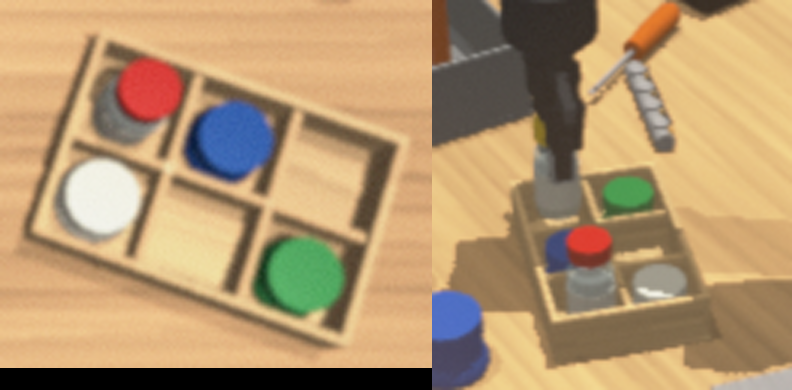

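Red stands in its cell, its axis about 1 mm from my estimate of the centre. Yellow hangs over the far -y cell (crop ~(557,190)). Lowering and releasing it.

Run:
```python
from h import *
xy=(.508,-.314)
print(touchdown(xy,.134,.112),arm.read_ft_force())
arm.move_gripper(.8);arm.pause(.2);print(arm.read_ft_force())
arm.line_to([*xy,.30],velocity=.2)
arm.move_gripper(1.)
arm.movep([.545,.05,.30],down(-1.0));arm.pause(.2)
s=snapshot("scene");t=snapshot("top");cv2.imwrite("pics/s5.png",s);cv2.imwrite("pics/t5.png",t);print(arm.read_time())
a=cv2.resize(t[225:340,360:495],None,fx=2.8,fy=2.8,interpolation=2)
b=cv2.resize(t[225:290,140:210],None,fx=5,fy=5,interpolation=2)
c=cv2.resize(s[290:350,365:435],None,fx=5,fy=5,interpolation=2)
d=cv2.resize(s[150:250,240:340],None,fx=3,fy=3,interpolation=2)
C=np.zeros((600,800,3),np.uint8)
for im,(x,y) in((a,(0,0)),(b,(0,325)),(c,(400,305)),(d,(400,0))):
    im=im[:600-y,:800-x];C[y:y+im.shape[0],x:x+im.shape[1]]=im
cv2.imwrite("pics/5.png",C)
```

```text
(0.12, np.float64(5.18402077457934)) [-0.46405686  0.54477418  3.80068911]
[-0.22104638  0.05990289  0.39606472]
24.8917
```

View pics/5.png

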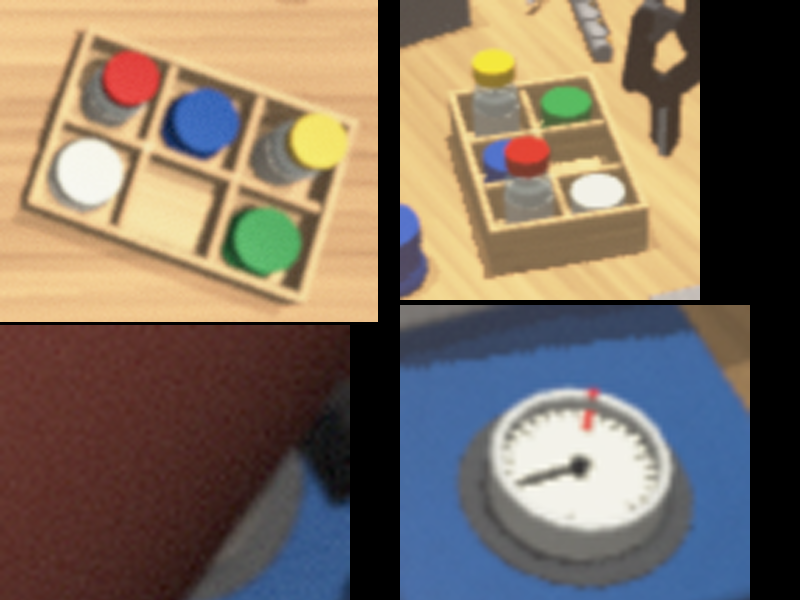

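Both jars stand in their cells. In the scene crop of the dial the hub is at (579,466), the pointer tip at (516,484) and the red mark at (588,424). I compute the turn from these, then grip and turn.

```bash
cat >> h.py <<'E'
def ang(hub,p,z=.068):
    d=plane("scene",p,z)-plane("scene",hub,z);return np.arctan2(d[1],d[0])
def px(c,o=(400,305),k=5,b=(365,290)):return (np.array(c,float)-o)/k+b
E
python3 - <<'E'
from h import *
h=px((579,466));pa=ang(h,px((516,484)));ra=ang(h,px((588,424)));rb=ang(px((581,454)),px((593,394)),.076)
# top view before: red mark relative
print("pointer",pa,"red",ra,rb,"turn",(pa-ra))
t=cv2.imread("pics/t0.png") if 0 else cv2.imread("pics/top0.png")
T=blob(t,0,6,(150,230,200,285),90)[0];P=plane("top",T[0],.068)-np.array([*plane("top",(173.3,255.9),.068)])
print("top red",np.arctan2(P[1],P[0]),np.linalg.norm(P[:2]))
print("hub",plane("scene",h,.068),"jaralign -.218")
xy=(.5445,.217)
turn=(pa-ra)%(2*np.pi);print("turn ccw",turn)
a0=-1.1
for a in np.linspace(a0,a0+turn,8):print(round(a,2),np.round(arm.ik([*xy,.125],down(a)),2))
E
```

```text
pointer -0.2619965218929466 red -2.4504927884466867 -2.439999322458464 turn 2.18849626655374
top red -2.4232113617774305 0.02570202216134122
hub [0.54440196 0.21710451 0.068     ] jaralign -.218
turn ccw 2.18849626655374
-1.1 [-0.82  0.85  0.7   1.8  -0.76  0.78 -0.83]
-0.79 [-0.79  0.83  0.62  1.8  -0.69  0.75 -0.58]
-0.47 [-0.75  0.81  0.55  1.8  -0.62  0.72 -0.33]
-0.16 [-0.71  0.79  0.48  1.8  -0.54  0.69 -0.08]
0.15 [-0.67  0.78  0.41  1.79 -0.47  0.67  0.17]
0.46 [-0.62  0.76  0.33  1.79 -0.38  0.65  0.39]
0.78 [-0.57  0.75  0.25  1.79 -0.29  0.63  0.63]
1.09 [-0.53  0.75  0.18  1.79 -0.22  0.62  0.87]
```

Run:
```python
from h import *
xy=(.5445,.217);a0=-1.1;turn=2.19
arm.movep([*xy,.22],down(a0));arm.line_to([*xy,.135],velocity=.12)
arm.pause(.2);print(arm.read_tool_pos(),touchdown(xy,.130,.124,thr=2.))
f0=arm.read_ft_force()
arm.move_gripper(0.,effort=30);print("grip",arm.read_opening(),f0,arm.read_ft_force(),arm.read_time())
z=arm.read_tool_pos()[2]
for a in np.linspace(a0,a0+turn,9)[1:]:
    arm.movep([*xy,.124],down(a));print(round(a,2),arm.read_ft_force().round(1),arm.read_wrist_torque().round(2))
arm.pause(.3)
print(arm.read_tool_pos(),Rn.from_quat(arm.read_eef_rot()).as_matrix()[:2,1],arm.read_time())
s=snapshot("scene");cv2.imwrite("pics/s6.png",s)
arm.move_gripper(1.);arm.pause(.1);arm.line_to([*xy,.22],velocity=.15);arm.movep([.545,.05,.30],down(0.));arm.pause(.3)
s=snapshot("scene");t=snapshot("top");cv2.imwrite("pics/s7.png",s);cv2.imwrite("pics/t7.png",t);print(arm.read_time())
C=np.zeros((600,800,3),np.uint8)
c=cv2.resize(s[290:350,365:435],None,fx=9,fy=9,interpolation=2);C[:540,:630]=c
cv2.imwrite("pics/7.png",C)
```

```text
[0.54490777 0.21712464 0.13583117] (0.124, np.float64(1.0646207955617248))
grip 0.7836769822266162 [0.15061109 0.42686663 0.24884355] [-1.15340678 -1.69711252  2.91593011] 27.8583
-0.83 [ 0.  -1.3  3.5] [-0.53  0.01  0.11]
-0.55 [ 0.4 -1.7  5.5] [-0.63 -0.02  0.06]
-0.28 [ 0.4 -3.3  6.8] [-0.71 -0.15  0.  ]
-0.01 [ 0.5 -3.9  6.9] [-0.69 -0.24  0.06]
0.27 [ 0.7 -2.9  6.9] [-0.71 -0.34  0.08]
0.54 [ 1.2 -3.8  6.8] [-0.72 -0.48  0.06]
0.82 [ 2.2 -3.1  7. ] [-0.61 -0.45  0.04]
1.09 [ 2.1 -3.8  6.5] [-0.58 -0.51  0.06]
[0.54577589 0.21661349 0.12444734] [0.47647405 0.87918817] 30.65
33.0917
```

View pics/7.png

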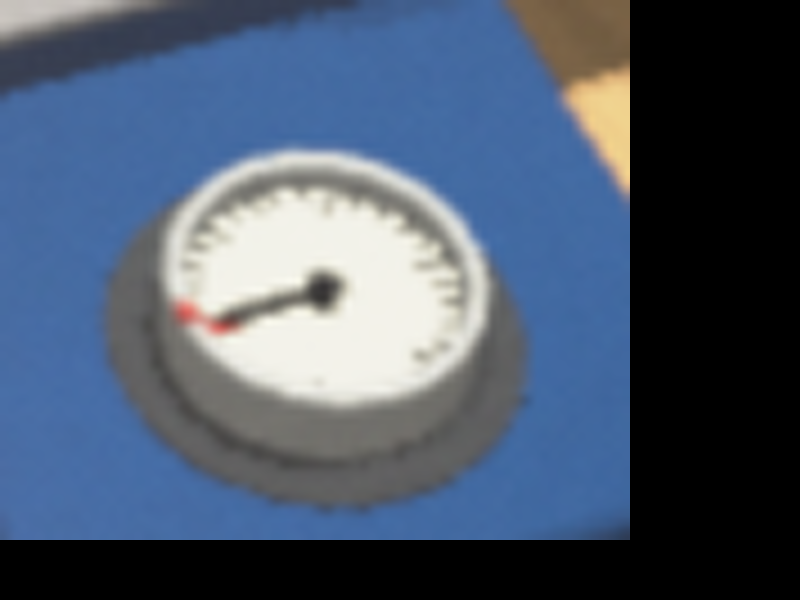

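The red mark is at ~(225,325) and the rim bar at (187,312), close under the pointer tip (222,318), with parallax from the tilted view. I clear the arm for the top view and compute the angles from masks.

Run:
```python
from h import *
arm.move_j([-1.29,.615,-.013,1.423,.008,1.103,-.04]);arm.pause(.2)
N=8
t=np.mean([snapshot("top") for _ in range(N)],0).astype(np.uint8);s=np.mean([snapshot("scene") for _ in range(N)],0).astype(np.uint8)
cv2.imwrite("pics/t8.png",t);cv2.imwrite("pics/s8.png",s);print(arm.read_time())
tc=cv2.resize(t[230:282,148:200],None,fx=9,fy=9,interpolation=2);sc=cv2.resize(s[302:342,380:420],None,fx=8,fy=8,interpolation=2)
C=np.zeros((480,800,3),np.uint8);C[:468,:468]=tc;C[:320,475:795]=sc;cv2.imwrite("pics/8.png",C)
k=6
for n,im,c0,R in(("top",t,plane("top",(173.3,255.9),.068),0),("scene",s,0,0)):
    uv=proj(n,np.array([.5445,.217,.068]));x0,y0=(uv-24).astype(int)
    big=cv2.resize(im[y0:y0+48,x0:x0+48],None,fx=k,fy=k,interpolation=2)
    h=cv2.cvtColor(big,cv2.COLOR_BGR2HSV)
    red=((h[...,0]<8)|(h[...,0]>170))&(h[...,1]>110)&(h[...,2]>90)
    full=lambda m:np.array([np.nonzero(m)[1].mean(),np.nonzero(m)[0].mean()])/k+[x0,y0]-.5+.5/k
    dark=(h[...,2]<75);yy,xx=np.nonzero(dark);P=np.c_[xx,yy]/k+[x0,y0]
    W=np.array([plane(n,p,.069) for p in P]);ctr=np.array([.5445,.217])
    sel=np.linalg.norm(W[:,:2]-ctr,axis=1)<.019
    W=W[sel][:,:2]
    core=np.median(W,0);far=W[np.linalg.norm(W-core,axis=1)>0]
    u,sg,v=np.linalg.svd(far-far.mean(0));d=v[0];d=d if d[0]>0 else -d
    print(n,"pointer",np.arctan2(d[1],d[0]),len(far),"mean",far.mean(0))
    ry,rx=np.nonzero(red);Q=np.array([plane(n,p,.068)for p in np.c_[rx,ry]/k+[x0,y0]])[:,:2] if len(rx) else np.zeros((1,2))
    print(" red n",len(rx),"mean",Q.mean(0),"radius",np.linalg.norm(Q.mean(0)-ctr))
```

```text
36.4667
top pointer -0.3041063772057079 211 mean [0.54484422 0.21673805]
 red n 158 mean [0.5754648  0.21062477] radius 0.031614274010314934
scene pointer 0.4824947477478645 153 mean [0.54564167 0.2177845 ]
 red n 142 mean [0.57055217 0.20838381] radius 0.027440016849356888
```

View pics/8.png

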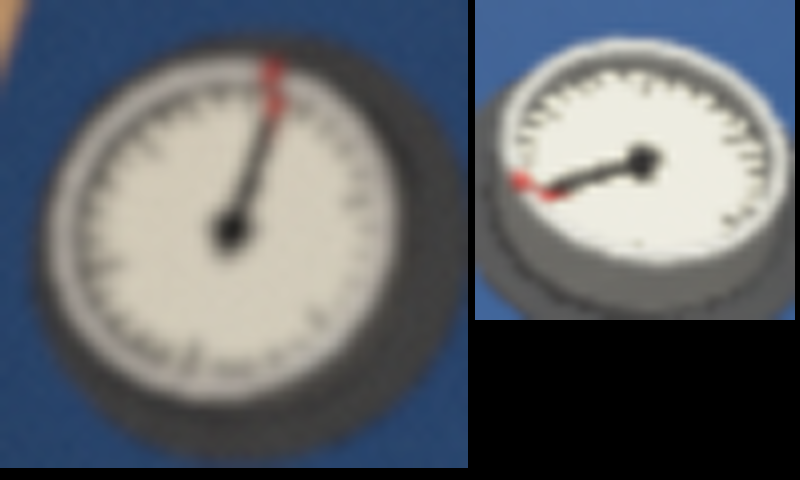

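In the top crop the red mark (277,103) and rim bar (272,70) sit almost over the pointer line from hub (230,230) to (270,125). Now I turn these into angles.

Run:
```python
from h import *
T=lambda p:np.array(p)/9+[148,230]
S=lambda p:(np.array(p)-[475,0])/8+[380,302]
def A(n,a,b,z):
    d=plane(n,b,z)-plane(n,a,z);return round(float(np.arctan2(d[1],d[0])),3),round(float(np.hypot(*d[:2])),4)
print("top ptr",A("top",T((230,230)),T((270,125)),.068),"red face",A("top",T((230,230)),T((277,103)),.066),"rim",A("top",T((223,228)),T((272,70)),.076))
print("scn ptr",A("scene",S((643,163)),S((550,190)),.068),"red face",A("scene",S((643,163)),S((552,196)),.066),"rim",A("scene",S((645,152)),S((520,182)),.076))
# pan/scale yaw from housing edges in the top view
t=cv2.imread("pics/t8.png");h=cv2.cvtColor(t,cv2.COLOR_BGR2HSV)
m=cv2.inRange(h,(0,0,110),(180,75,255));k=np.zeros_like(m);k[215:345,205:325]=m[215:345,205:325]
c=max(cv2.findContours(k,0,2)[0],key=cv2.contourArea);b=cv2.boxPoints(cv2.minAreaRect(c));W=np.array([plane("top",p,.075) for p in b])
e=[W[(i+1)%4]-W[i] for i in range(4)];print("pan",[(round(float(np.arctan2(v[1],v[0])),3),round(float(np.hypot(*v[:2])),3)) for v in e],W.mean(0))
```

```text
top ptr (-0.299, 0.0226) red face (-0.289, 0.0274) rim (-0.234, 0.0332)
scn ptr (-0.257, 0.0244) red face (-0.185, 0.0248) rim (-0.31, 0.0317)
pan [(-0.239, 0.153), (-1.858, 0.157), (2.866, 0.151), (1.294, 0.151)] [0.50149044 0.06396649 0.075     ]
```

Run:
```python
from h import *
T=lambda p:np.array(p)/9+[148,230]
S=lambda p:(np.array(p)-[475,0])/8+[380,302]
g=lambda a,b:tri(S(b),T(a))
q={k:g(*v) for k,v in dict(hub=((230,230),(643,163)),tip=((270,125),(550,190)),face=((277,103),(552,196)),rim=((272,70),(520,182)),rc=((223,228),(645,152))).items()}
for k,v in q.items():print(k,v[0].round(4),round(v[1],4))
an=lambda a,b:np.arctan2(*(q[b][0]-q[a][0])[[1,0]])
print("ptr",an("hub","tip"),"face",an("hub","face"),an("rc","face"),"rim",an("rc","rim"),an("hub","rim"))
# rim circle by ellipse fit: bright ring outer contour, top view
for n,f in(("top","pics/t8.png"),("scene","pics/s8.png")):
    im=cv2.imread(f);uv=proj(n,np.array([.5445,.217,.072]));x0,y0=(uv-26).astype(int)
    b=cv2.resize(im[y0:y0+52,x0:x0+52],None,fx=8,fy=8,interpolation=2);h=cv2.cvtColor(b,cv2.COLOR_BGR2HSV)
    red=(((h[...,0]<10)|(h[...,0]>168))&(h[...,1]>80)&(h[...,2]>80)).astype(np.uint8)
    nn,l,st,ce=cv2.connectedComponentsWithStats(red);print(n,[(st[i,4],(( ce[i]+.5)/8-.5+[x0,y0]).round(2)) for i in range(1,nn) if st[i,4]>20])
```

```text
hub [0.5445 0.2175 0.068 ] 0.0003
tip [0.5668 0.2109 0.0666] 0.0005
face [0.5696 0.2112 0.0671] 0.0028
rim [0.5761 0.2091 0.0743] 0.0001
rc [0.5443 0.2176 0.0719] 0.0
ptr -0.28883023740821456 face -0.2441594192425034 -0.24456984001220872 rim -0.2581017209247784 -0.25787179043526776
top [(np.int32(947), array([177.89, 239.02]))]
scene [(np.int32(346), array([385.33, 324.29])), (np.int32(272), array([389.17, 325.74]))]
```

Run:
```python
from h import *
from station import ticket
s=snapshot("scene");t=snapshot("top")
for nm,lo,hi,bs,bt in(("red",0,6,(255,180,300,240),(380,225,440,300)),("yel",22,35,(250,155,285,190),(440,240,500,310))):
    print(nm,tri(blob(s,lo,hi,bs)[0][0],blob(t,lo,hi,bt)[0][0]))
print(arm.read_ft_force(),arm.read_time());ticket.finish_job()
```

```text
red (array([ 0.54797631, -0.20023363,  0.08604712]), np.float64(0.0003584993142554725))
yel (array([ 0.50827502, -0.31518105,  0.08653963]), np.float64(0.0003420353592537014))
[ 0.06659389  0.21466109 -0.51911839] 36.5667
the job is handed in; nothing more can be done
```

The job is handed in at about 37 s of the 72 s allowed, and all my last checks passed. No verdict came back.

- **Jars:** I put the red jar in cell5 and the yellow jar in cell3. Each was lowered until it touched at the expected height, then released. The last two-view measurement has both axes about 1 mm from my estimated cell centres (17 mm allowed). In the pictures after placing, both stand upright and the low pots are still in their cells.
- **Bezel:** with the pan empty I turned the bezel about 2.19 rad counter-clockwise and let go. Triangulated from both views, the red mark is at about -0.25 rad and the pointer at about -0.28 rad. That is a difference of about 0.03 rad, against a limit of 0.10.
- **Disagreement:** single-view angles for the red mark scattered between -0.19 and -0.31 rad because the dial's parts sit at different heights. I went by the two-view result. The uncertainty on the zero is about 0.04 rad, so I did not correct further.
- **Robot:** the arm is back at its start pose, touching nothing.

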